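# Index the engraving stage to its next notch

## Task

Turn the engraving stage with the silver lid on by one station: pull up the spring plunger's knob at the end of its arm, swing the arm anticlockwise (seen from above) to the very next notch in the brass ring, and let the pin drop fully home there so that the stage is locked. Do it by feel and gently, because the ring sits some degrees off its nominal place: never force the pin against the ring with more than 20 N. Let go, and leave the other things on the bench where they are.

Things in the scene. Friction and masses are not known exactly. Their poses are not given: they have to be found in the camera images.
- base: Fixed round cast-iron foot of the indexing stand, 256 mm across, 32 mm high; origin on the bench at its centre, z up; the stage's vertical turning axis passes through the origin. Its -x axis points from the axis to the pin when joint stage reads 0. It carries the notched brass ring
- ring_centre (a point): On the turning axis, level with the top of the flat brass ring, 45 mm above the bench. Ring: mean radius 100 mm, 18 mm wide, level smooth top cut by eight radial notches for the plunger's 10 mm pin, nominally every 45 degrees; the parking notch is 40 mm wide, the rest 13 mm. The ring is set up to 8 degrees (14 mm) off nominal either way, all notches alike; no pose or joint value shows it
- stage (a joint): Angle (rad) of the stage (steel disc, 168 mm across, with a clamped silver lid up to 88 mm above the bench), growing anticlockwise seen from above, free over -0.11 to 1.85. Starts near 0, pin in the wide parking notch; the next notch is nominally at 0.785, within 0.14 either way; the one after, near 1.57, is wrong. Light friction, about 1.2 N at the knob; it stays where it is left
- boss (a point): Top centre, 74 mm above the bench, of the 28 mm round boss at the end of the stage's one outward steel arm, 100 mm from the turning axis; the plunger slides upright through it, its pin straight below. Turns with the stage
- plunger (a joint): Lift (m) of the plunger above fully home, 0 to 0.020, straight up. 0: pin fully down in a notch; 0.013: its flat end (edge chamfered 1 mm) rests on the ring's top between notches; above that it swings free. A spring drives it down, 3 N at 0 to 6 N at 0.013, plus 0.5 N weight, and it falls damped, about 0.2 m/s: let go between notches it rests on the ring, and slid along with the knob left free to fall it drops into a notch by itself
- knob (a point): Centre of the plunger's upright round knurled brass knob, 24 mm diameter, 26 mm high; 101 mm above the bench when home, its underside then 14 mm above the boss. Moves with stage and plunger
- piston: brass bird-call piston standing upright, 22 mm diameter, 62 mm tall; origin under its centre
- dial_ring: flat tortoiseshell dial ring, 54 mm across, 6 mm thick, lying flat; origin under its centre
- driver_long: blued steel screwdriver with wooden handle, 170 mm long, lying; origin under its middle
- driver_short: the shorter blued steel screwdriver, 120 mm long, lying; origin under its middle
- loupe: black eye loupe, 34 mm diameter, 31 mm tall; origin under its centre
- oil_jar: small amber glass oil jar with brass cap, 40 mm diameter, 55 mm tall; origin under its centre
- screw_dish: shallow brass dish, 66 mm across, 22 mm tall; origin under its centre

How it is judged (in metres and radians):
On the way, in this order (a step that is already met when the one before it is completed fails the run):
1. the plunger is pulled clear of the ring while the stage still stands at the parking notch (value of joint plunger above 0.012 m and value of joint stage below 0.22 rad), for 0.05 s.
2. the stage is swung on, anticlockwise, away from the parking notch (value of joint stage above 0.38 rad), for 0.05 s.
At the end, for the whole second after the job is handed in: The plunger is home to within 2 mm in the notch next to the parking notch (stage between 0.61 and 0.96 rad, which holds that notch alone), and the stage is at rest (value of joint plunger below 0.002 m and value of joint stage between 0.61 and 0.96 rad and velocity of joint stage between -0.03 and 0.03 rad/s); the robot touches nothing.
It fails at once if the pin is forced against the ring or foot with more than 20 N (contact force between base and plunger above 20 N).
It fails at once if another thing on the bench is moved more than 15 mm (distance of any of piston, dial_ring, driver_long, driver_short, loupe, oil_jar, screw_dish from where it was at the start of the episode above 0.015 m).
It also fails if it takes over 45 s, if anything falls off the work surface, if the arm or the gripper's body presses on something with over 40 N, if the wrist force passes 120 N, or if a joint passes its speed limit or range.

## Robot

A 6-joint arm with a two-finger parallel gripper is mounted at the origin on the work surface. World frame = base frame: x ahead of the robot, y to its left, z up, the work surface at z = 0. Lengths are in mm, angles in rad, forces in N, time in s.
With the tool pointing down it reaches from about 300 to 775 mm from the base axis. Payload 14.6 kg.
Tool frame: the origin (TCP) lies midway between the tips of the shut fingers; the grasp point (between the pads) lies 19 mm behind it; x points along the fingers, y is the direction in which the jaws open and shut, and the axes are right-handed (so a half turn about x gives the same grasp; the last joint's range is limited). The gripper opens to 94 mm and grips with 3 to 60 N. Pads are 16 mm wide; open, the fingers measure 119 mm over their backs; the gripper's body (75 mm by 177 mm) begins 78 mm behind the grasp point.
Start: joints at [-1.228, 0.3, 1.521, -0, 1.321, -0.067], TCP at [219.126, -504.453, 205.446] pointing down, gripper open.
Joint ranges: [-3.03, 3.03], [-0.79, 2.21], [0.23, 2.52], [-1.04, 4.18], [0, 3.07], [-2.55, 2.55]. Speed limits (rad/s): [2.22, 2.22, 2.57, 3.14, 3.14, 3.14].

## Interface

Orientations are given as a rotation vector (axis times angle).
In Python, from plant import ctrl gives the robot as it stands. The module is installed in compiled form; this text tells all that it offers.
- The arm moves only by the tool arm_command, never from a script. Its arguments are lists of equal length, an entry for each row: "linear": the shift along the tool's x, y, z in m, a list of three; "turn": the turn, a rotation vector about the tool's x, y, z in units of 8 degrees (1.0 is 8 degrees), a list of three; "hand": the finger opening in m, from 0 to 0.094. In form: {"linear": [[x, y, z], ...], "turn": [[rx, ry, rz], ...], "hand": [hand, ...]}. A call has 1 to 12 rows; each row shifts and turns the commanded pose from where the row before left it, along the tool's axes as they then stand; what a row does not reach is not made up. A row lasts 1/10 s, in which the tool goes at most 50 mm and 8.59 degrees, less where a joint would pass 70% of its speed; a pose out of reach is approached as far as the arm can. A call with a gripper value outside its range is refused whole. The fingers move at their own pace and stop on an object; "squeeze" is the grip in N (left out, the last holds). Time passes only in rows, so rows that do not move let the fingers close. It gives the time, the measured TCP pose, the force and the opening at its end, in the units of the state.
- ctrl.read_state(): the state, without advancing time (a new reading comes with each control period).
- ctrl.snapshot(name): name is "side" or "top" or "wrist"; returns the picture (384x512x3 uint8, red, green, blue); there is no depth.
- ctrl.calibration(name): a dict with "fx", "fy", "cx", "cy" (pixels), "R" (3x3) and "t" (3): a world point X has camera coordinates R X + t. Camera axes: x right, y down, z forward; pixel columns grow to the right and rows downward; lengths in mm; the calibration is good to about 2 mm. A picture is of the moment at which its call begins: read the wrist's pose just before it. calibration takes no time and is no camera call; for the wrist camera it gives the pose at the moment of the call.
- ctrl.close_job(): hands the job in, once; it reports no verdict.
Trained networks look in the newest picture that a camera, given by its name, has taken for a name from the list of things; names that differ only in an ending like _2 or _b are one class to them, and where a whole thing is asked for, a point or a joint stands for the part that bears it (a point fixed in the world has none). Each returns a list of dicts, best first, with "score" (0 to 1); they miss things now and then, are a little off and sometimes report something else, mostly with a low value. They report only what shows in the picture. A call takes as long as a camera call.
- ctrl.spot_in(camera, query): "location" ([column, row] in pixels, amid what is visible of it).
The state is a dict: "t": time; "q": joint angles; "dq": joint speeds; "joint_torque": joint torques, N m; "ee_pos": TCP position; "tcp_rot": TCP orientation; "wrist_force": force on the tool from outside, world axes, zero at the start; "ft_torque": the same for the moment, N m; "opening": finger opening in mm.
Only numpy, scipy, OpenCV 4.12 (cv2) and the standard library are available. Lean on these libraries where they do the work, as an engineer would, in place of code of your own. Each camera call takes 0.05 s, during which the arm holds its last target.

## Working session

There is one attempt and no reset: what is moved stays moved. The work goes in short steps, Python scripts to look and compute and a tool call to move; the robot and the scene stay as the last step left them, time stands still between calls to the robot, and variables do not carry over. Pictures are saved under pics/ and viewed, and the job is handed in when it is done.

Besides the shell and the picture viewer there is one more tool, called after "Emit:" as name(argument=value, ...), one argument or row to a line, values as JSON. arm_command: Moves the arm, as the interface text tells. Its arguments: {"type":"object","properties":{"linear":{"type":"array","items":{"type":"array","items":{"type":"number"}}},"turn":{"type":"array","items":{"type":"array","items":{"type":"number"}}},"hand":{"type":"array","items":{"type":"number"}},"squeeze":{"type":"number"}},"required":["linear","turn","hand"]}

```bash
mkdir -p pics; cat > h.py <<'E'
from plant import ctrl
import numpy as np, cv2
def snap(cam,fn):
    im=ctrl.snapshot(cam); cv2.imwrite('pics/'+fn,im[:,:,::-1]); return im
def ray(c,uv):
    R=np.array(c['R']);t=np.array(c['t'])
    d=R.T@np.array([(uv[0]-c['cx'])/c['fx'],(uv[1]-c['cy'])/c['fy'],1]);o=-R.T@t
    return o,d
def atz(c,uv,z):
    o,d=ray(c,uv); return o+d*(z-o[2])/d[2]
def proj(c,X):
    p=np.array(c['R'])@np.array(X)+np.array(c['t']); return np.array([c['fx']*p[0]/p[2]+c['cx'],c['fy']*p[1]/p[2]+c['cy']])
def tri(c1,u1,c2,u2):
    o1,d1=ray(c1,u1);o2,d2=ray(c2,u2);d1/=np.linalg.norm(d1);d2/=np.linalg.norm(d2)
    s=np.linalg.lstsq(np.c_[d1,-d2],o2-o1,rcond=None)[0]
    a=o1+d1*s[0];b=o2+d2*s[1];return (a+b)/2,np.linalg.norm(a-b)
E
python3 - <<'E'
from h import *
np.set_printoptions(precision=3,suppress=True)
for cam in ['top','side']:
    snap(cam,cam+'0.png'); c=ctrl.calibration(cam)
    print(cam,-np.array(c['R']).T@c['t'],c['fx'])
    for q in ['knob','boss','stage','base']:
        for r in ctrl.spot_in(cam,q)[:2]: print(q,r, atz(c,r['location'],{'knob':114,'boss':74,'stage':88,'base':32}[q]))
s=ctrl.read_state();print(s)
E
```

```text
top [ 497.433   -1.406 1352.47 ] 386.50717791258404
knob {'location': [247.5, 215.2], 'score': 0.46} [508.299  29.698 114.   ]
boss {'location': [256.4, 186.0], 'score': 0.96} [604.822  -0.283  74.   ]
boss {'location': [247.0, 213.7], 'score': 0.34} [513.618  32.278  74.   ]
stage {'location': [256.3, 188.8], 'score': 0.84} [594.434   0.188  88.   ]
base {'location': [271.8, 205.0], 'score': 0.89} [542.331 -51.753  32.   ]
base {'location': [377.5, 227.6], 'score': 0.21} [ 459.11  -410.501   32.   ]
side [290.278 655.91  828.07 ] 358.8826679655894
knob {'location': [277.2, 198.9], 'score': 0.56} [507.38   26.306 114.   ]
boss {'location': [246.8, 197.8], 'score': 0.69} [601.666  21.043  74.   ]
stage {'location': [250.1, 195.7], 'score': 0.97} [590.624  21.735  88.   ]
base {'location': [244.1, 220.2], 'score': 0.65} [589.729  68.901  32.   ]
{'t': 0.5, 'q': array([-1.228,  0.3  ,  1.521,  0.   ,  1.321, -0.067]), 'dq': array([ 0.001, -0.001, -0.   ,  0.001,  0.001, -0.001]), 'joint_torque': array([ -0.   , -53.134, -35.274,   0.071,   0.021,  -0.   ]), 'ee_pos': array([ 219.142, -504.434,  205.421]), 'tcp_rot': array([ 1.996,  0.415, -1.996]), 'wrist_force': array([ 0.112, -1.027,  0.099]), 'ft_torque': array([ 0.036,  0.012, -0.03 ]), 'opening': 94.07210456129874}
```

View pics/top0.png

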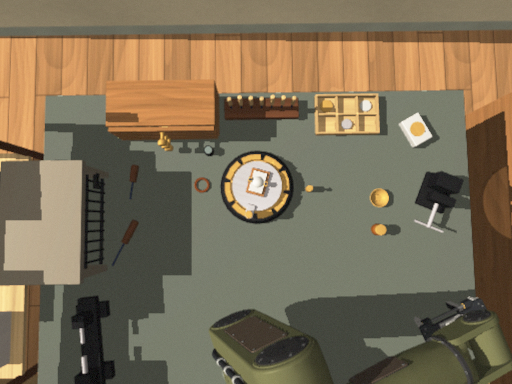

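View pics/side0.png

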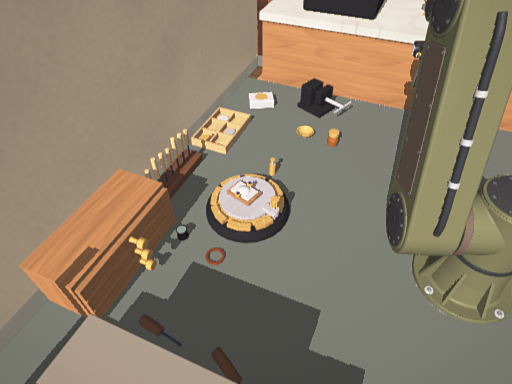

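```bash
python3 - <<'E'
import cv2
a=cv2.imread('pics/top0.png')[130:250,190:330];b=cv2.imread('pics/side0.png')[130:270,170:340]
cv2.imwrite('pics/top0z.png',cv2.resize(a,None,fx=5,fy=5,interpolation=2))
cv2.imwrite('pics/side0z.png',cv2.resize(b,None,fx=4,fy=4,interpolation=2))
E
```

```text
(no output)
```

View pics/top0z.png

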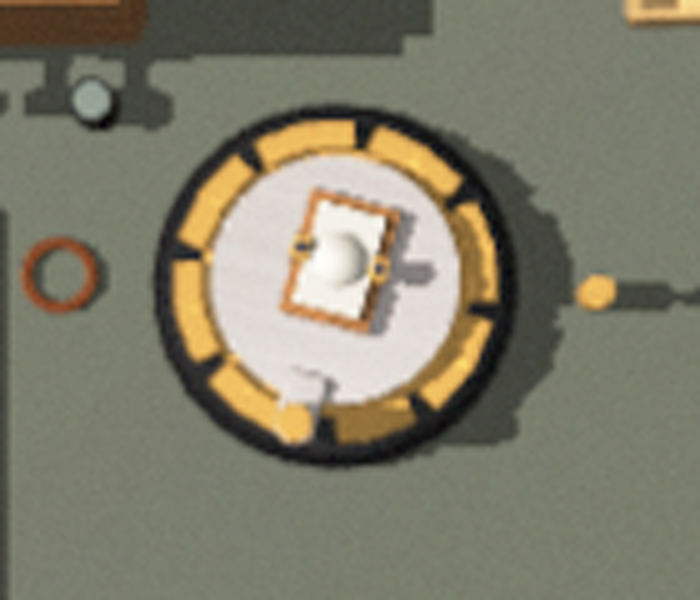

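View pics/side0z.png

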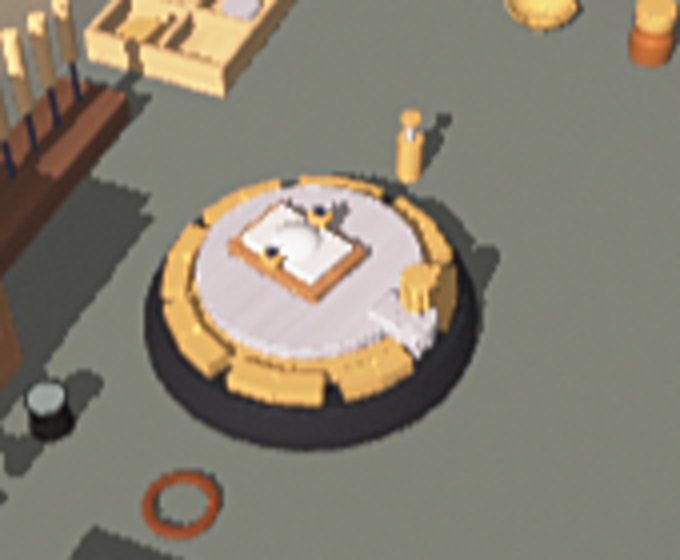

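Top view: the ring centre is at about (257,187) and the knob at (249,214.6). The notches show as dark gaps, with the next anticlockwise one near (275,211.6). Next I'll fit these in world coordinates.

```bash
python3 - <<'E'
from h import *
from scipy.optimize import least_squares
np.set_printoptions(precision=2,suppress=True,linewidth=150)
im=cv2.imread('pics/top0.png'); c=ctrl.calibration('top'); cs=ctrl.calibration('side')
# ortho rectify z=45 plane, 0.5mm/px, around (590,0)
g=np.arange(-150,150,0.5)
def ortho(im,c,z,cx=592,cy=0):
    X,Y=np.meshgrid(cx-g,cy-g,indexing='ij') # rows: x decreasing ; cols: y decreasing
    P=np.stack([X,Y,np.full_like(X,z)],-1)@np.array(c['R']).T+np.array(c['t'])
    u=c['fx']*P[...,0]/P[...,2]+c['cx'];v=c['fy']*P[...,1]/P[...,2]+c['cy']
    return cv2.remap(im,u.astype('f4'),v.astype('f4'),cv2.INTER_CUBIC)
o=ortho(im,c,45);cv2.imwrite('pics/ortho.png',o)
hsv=cv2.cvtColor(o,cv2.COLOR_BGR2HSV)
brass=((hsv[...,0]>8)&(hsv[...,0]<28)&(hsv[...,1]>120)&(hsv[...,2]>150)).astype('u1')
# outer black disc: use z=32 ortho, dark
o2=ortho(im,c,32)
dark=(o2.max(2)<70).astype('u1')
# outline of base by eye-independent: contour of dark|brass
n,l,st,ce=cv2.connectedComponentsWithStats(dark);k=1+np.argmax(st[1:,4]);print(st[k],ce[k])
cv2.imwrite('pics/dark.png',dark*255)
def ring_c(p):
    a=np.linspace(0,2*np.pi,720)
    return p
# fit brass ring centre : maximize correlation w/ annulus 91..109
X,Y=np.meshgrid(592-g,-g,indexing='ij')
best=[]
for cx in np.arange(580,606,1):
  for cy in np.arange(-12,12,1):
    r=np.hypot(X-cx,Y-cy); m=(r>91)&(r<109); m2=((r>75)&(r<88))|((r>112)&(r<125))
    best.append((brass[m].mean()-brass[m2].mean(),cx,cy))
best.sort();print(best[-4:])
s,cx,cy=best[-1]
for a in range(0,360,2):
    pass
A=np.radians(np.arange(0,360,1.));rr=np.arange(94,107,1.)
xs=cx+np.outer(np.cos(A),rr);ys=cy+np.outer(np.sin(A),rr)
v=cv2.remap(o[...,2],(( -ys+150)/.5).astype('f4'),((592-xs+150)/.5).astype('f4'),1).astype(float).mean(1)
print('dark angles',np.c_[np.arange(360),v.astype(int)][v<140].tolist())
for r in ctrl.spot_in('top','knob')[:1]: ut=r['location']
for r in ctrl.spot_in('side','knob')[:1]: us=r['location']
print(ut,us,tri(c,ut,cs,us))
E
```

```text
[   54    22   505   500 44127] [333.28 297.04]
[(np.float64(0.6463779729052681), np.int64(605), np.int64(-4)), (np.float64(0.6580819051961896), np.int64(605), np.int64(-1)), (np.float64(0.6599197103625503), np.int64(605), np.int64(-3)), (np.float64(0.6636412450069802), np.int64(605), np.int64(-2))]
dark angles [[30, 131], [31, 81], [32, 50], [33, 42], [34, 60], [35, 106], [74, 133], [75, 84], [76, 56], [77, 43], [78, 59], [79, 122], [119, 87], [120, 48], [121, 40], [122, 46], [123, 63], [124, 102], [170, 109], [171, 67], [172, 39], [173, 35], [174, 32], [175, 33], [176, 36], [177, 43], [178, 66], [179, 93], [180, 122], [181, 139], [186, 139], [197, 139], [198, 138], [199, 138], [200, 136], [201, 135], [202, 135], [203, 137], [204, 137], [205, 137], [209, 131], [210, 96], [211, 54], [212, 32], [213, 32], [214, 36], [215, 47], [216, 84], [256, 130], [257, 75], [258, 40], [259, 25], [260, 25], [261, 43], [262, 72], [263, 114], [302, 119], [303, 62], [304, 29], [305, 24], [306, 36], [307, 69], [308, 122], [347, 103], [348, 62], [349, 47], [350, 44], [351, 63], [352, 124]]
[247.5, 215.2] [277.2, 198.9] (array([507.36,  29.32, 117.1 ]), np.float64(1.9233909292661793))
```

View pics/ortho.png

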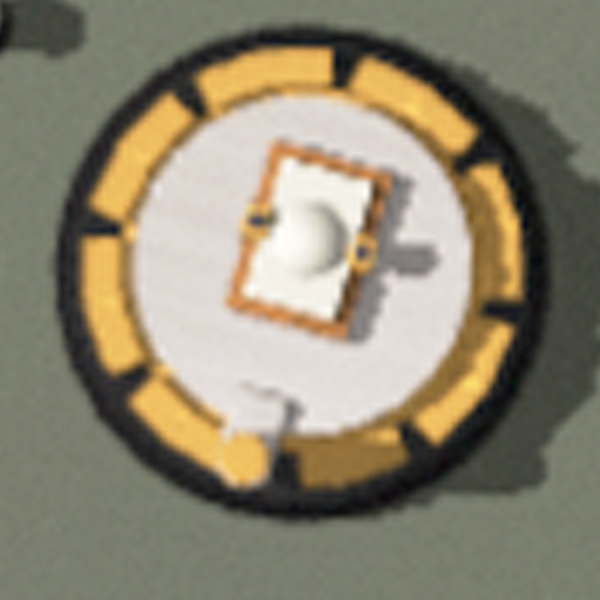

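```bash
python3 - <<'E'
from h import *
np.set_printoptions(precision=2,suppress=True,linewidth=150)
im=cv2.imread('pics/top0.png'); c=ctrl.calibration('top'); cs=ctrl.calibration('side')
g=np.arange(-150,150,0.5)
def ortho(im,c,z,cx=600,cy=0):
    X,Y=np.meshgrid(cx-g,cy-g,indexing='ij')
    P=np.stack([X,Y,np.full_like(X,z)],-1)@np.array(c['R']).T+np.array(c['t'])
    return cv2.remap(im,(c['fx']*P[...,0]/P[...,2]+c['cx']).astype('f4'),(c['fy']*P[...,1]/P[...,2]+c['cy']).astype('f4'),cv2.INTER_CUBIC)
o=ortho(im,c,45)
hsv=cv2.cvtColor(o,cv2.COLOR_BGR2HSV)
brass=((hsv[...,0]>8)&(hsv[...,0]<28)&(hsv[...,1]>120)&(hsv[...,2]>80)).astype(float)
X,Y=np.meshgrid(600-g,-g,indexing='ij')
best=[]
for cx in np.arange(596,616,.5):
  for cy in np.arange(-8,8,.5):
    r=np.hypot(X-cx,Y-cy); m=(r>91)&(r<109); m2=((r>84)&(r<89))|((r>111)&(r<120))
    best.append((brass[m].mean()-brass[m2].mean(),cx,cy))
best.sort();print(np.array(best[-5:]))
s,cx,cy=best[-1]
A=np.radians(np.arange(0,360,.5));rr=np.arange(96,107,1.)
xs=cx+np.outer(np.cos(A),rr);ys=cy+np.outer(np.sin(A),rr)
v=cv2.remap(o[...,2],((-ys+150)/.5).astype('f4'),((600-xs+150)/.5).astype('f4'),1).astype(float).mean(1)
d=(v<95);i=0;idx=np.where(d)[0]
for grp in np.split(idx,np.where(np.diff(idx)>3)[0]+1): print('gap',grp[0]/2,grp[-1]/2,'mid',(grp[0]+grp[-1])/4)
# knob projected candidates: overlay
z=cv2.resize(im[195:235,230:290],None,fx=10,fy=10,interpolation=cv2.INTER_CUBIC)
for z0 in (88,114):
  for th in (163,):
    K=np.array([cx+100*np.cos(np.radians(th)),cy+100*np.sin(np.radians(th)),z0])
    pts=[(proj(c,K+12*np.array([np.cos(a),np.sin(a),0]))-[230,195]+.5)*10 for a in np.linspace(0,6.28,40)]
    cv2.polylines(z,[np.array(pts).astype(int)],True,(255,0,0) if z0==88 else (0,0,255))
cv2.imwrite('pics/k.png',z)
ims=cv2.imread('pics/side0.png')
z=cv2.resize(ims[180:220,255:305],None,fx=12,fy=12,interpolation=cv2.INTER_CUBIC)
for z0 in (88,114):
    K=np.array([cx+100*np.cos(np.radians(163)),cy+100*np.sin(np.radians(163)),z0])
    pts=[(proj(cs,K+12*np.array([np.cos(a),np.sin(a),0]))-[255,180]+.5)*12 for a in np.linspace(0,6.28,40)]
    cv2.polylines(z,[np.array(pts).astype(int)],True,(255,0,0) if z0==88 else (0,0,255))
cv2.imwrite('pics/ks.png',z)
E
```

```text
[[  0.74 608.    -1.5 ]
 [  0.74 608.    -0.5 ]
 [  0.74 608.5   -0.5 ]
 [  0.74 608.    -1.  ]
 [  0.74 608.5   -1.  ]]
gap 31.0 35.5 mid 33.25
gap 76.5 80.5 mid 78.5
gap 121.0 125.5 mid 123.25
gap 171.5 179.0 mid 175.25
gap 210.0 215.0 mid 212.5
gap 255.0 260.5 mid 257.75
gap 300.5 305.5 mid 303.0
gap 346.0 351.0 mid 348.5
```

View pics/k.png

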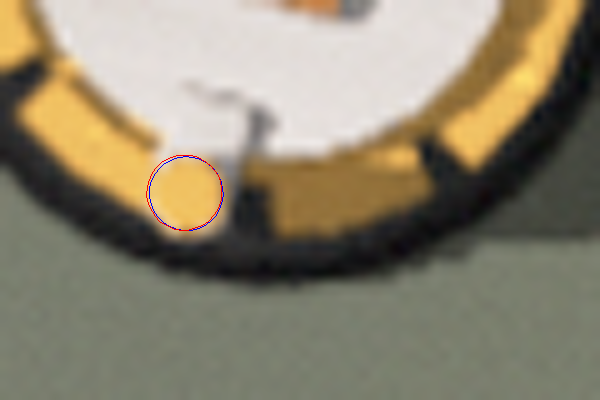

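View pics/ks.png

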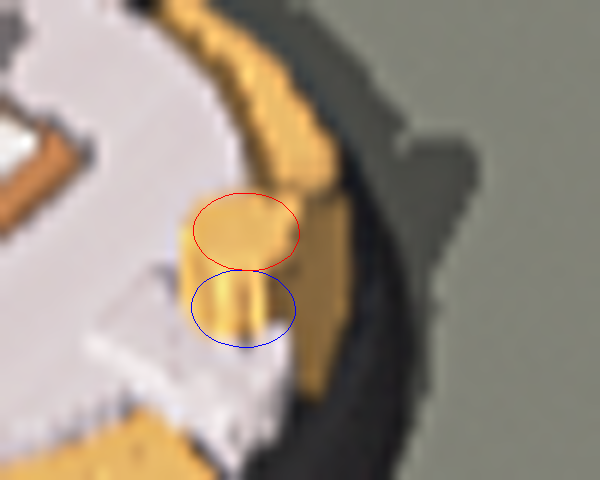

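```bash
python3 - <<'E'
from h import *
from scipy.spatial.transform import Rotation as Ro
np.set_printoptions(precision=3,suppress=True)
s=ctrl.read_state();R=Ro.from_rotvec(s['tcp_rot']).as_matrix();print(R)
print('y az',np.degrees(np.arctan2(R[1,1],R[0,1])),'z az',np.degrees(np.arctan2(R[1,2],R[0,2])))
K=np.array([512.4,28.2,150]); print('d tool', R.T@(K-s['ee_pos']))
print(s['q'])
E
```

```text
[[-0.     0.398 -0.917]
 [ 0.    -0.917 -0.398]
 [-1.    -0.     0.   ]]
y az -66.51805154413616 z az -156.51805144673526
d tool [  55.416 -371.678 -481.244]
[-1.228  0.3    1.521 -0.     1.321 -0.067]
```

Emit:
arm_command(
  linear=[
    [0,-0.0232,-0.0301],
    [0,-0.0232,-0.0301],
    [0,-0.0232,-0.0301],
    [0,-0.0232,-0.0301],
    [0,-0.0232,-0.0301],
    [0,-0.0232,-0.0301],
    [0,-0.0232,-0.0301],
    [0,-0.0232,-0.0301],
    [0,-0.0232,-0.0301],
    [0,-0.0232,-0.0301],
    [0,-0.0232,-0.0301],
    [0,-0.0232,-0.0301],
  ],
  turn=[
    [0,0,0],
    [0,0,0],
    [0,0,0],
    [0,0,0],
    [0,0,0],
    [0,0,0],
    [0,0,0],
    [0,0,0],
    [0,0,0],
    [0,0,0],
    [0,0,0],
    [0,0,0],
  ],
  hand=[0.094,0.094,0.094,0.094,0.094,0.094,0.094,0.094,0.07,0.06,0.06,0.06],
)

```text
t: 1.8
ee_pos: [440.0, -103.7, 205.7]
tcp_rot: [1.996, 0.415, -1.995]
wrist_force: [0.0, -0.2, 0.3]
opening: 65.5
```

Emit:
arm_command(
  linear=[
    [0,-0.0232,-0.0301],
    [0,-0.0232,-0.0301],
    [0,-0.0232,-0.0301],
    [0,-0.0232,-0.0301],
    [0,0,0],
    [0,0,0],
    [0,0,0],
    [0,0,0],
    [0,0,0],
    [0,0,0],
    [0,0,0],
  ],
  turn=[
    [0,0,0],
    [0,0,0],
    [0,0,0],
    [0,0,0],
    [1,0,0],
    [1,0,0],
    [1,0,0],
    [1,0,0],
    [1,0,0],
    [0,0,0],
    [0,0,0],
  ],
  hand=[0.06,0.06,0.06,0.06,0.06,0.06,0.06,0.06,0.06,0.06,0.06],
)

```text
t: 2.9
ee_pos: [513.0, 27.9, 205.5]
tcp_rot: [-2.069, 0.296, 2.069]
wrist_force: [-0.1, 1.4, 0.2]
opening: 59.8
```

```bash
cat >> h.py <<'E'
from scipy.spatial.transform import Rotation as Ro
def st():
    s=ctrl.read_state();R=Ro.from_rotvec(s['tcp_rot']).as_matrix()
    np.set_printoptions(precision=2,suppress=True)
    print('t',s['t'],'tcp',s['ee_pos'],'yaz',np.degrees(np.arctan2(R[1,1],R[0,1])),'down',-R[2,0],'F',s['wrist_force'],'op',s['opening'],'q',s['q'])
    return s,R
E
python3 - <<'E'
from h import *
s,R=st()
c=ctrl.calibration('wrist'); im=snap('wrist','w1.png')
for r in ctrl.spot_in('wrist','knob')[:2]: print(r, atz(c,r['location'],114))
print(proj(c,[512.4,28.2,114]))
E
```

```text
t 2.9 tcp [512.95  27.9  205.47] yaz -106.27884763428263 down 0.9999999987346482 F [-0.07  1.4   0.19] op 59.75713285101811 q [-0.02  0.22  1.62 -0.    1.3   1.84]
{'location': [255.7, 78.9], 'score': 0.66} [602.77  -1.82 114.  ]
{'location': [252.9, 185.8], 'score': 0.55} [515.49  26.07 114.  ]
[251.6  189.63]
```

View pics/w1.png

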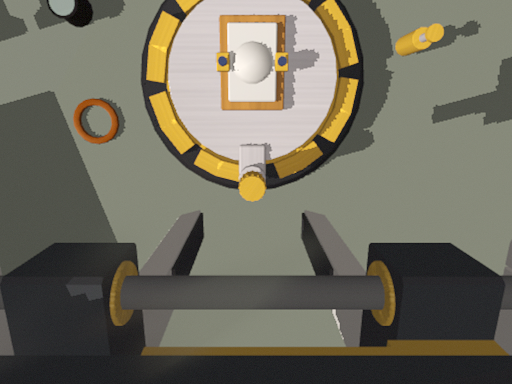

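The wrist view shows the knob at (252,186) midway between the fingers, the parking gap to its right, and the next notch near (318,172). Next step: descend.

Emit:
arm_command(
  linear=[
    [0.02,0,-0.0015],
    [0.025,0,0],
    [0.025,0,0],
    [0.025,0,0],
    [0.015,0,0],
    [0.0115,0,0],
    [0,0,0],
    [0,0,0],
  ],
  turn=[
    [0,0,0],
    [0,0,0],
    [0,0,0],
    [0,0,0],
    [0,0,0],
    [0,0,0],
    [0,0,0],
    [0,0,0],
  ],
  hand=[0.06,0.06,0.06,0.06,0.06,0.06,0.06,0.06],
)

```text
t: 3.8
ee_pos: [514.7, 27.5, 84.5]
tcp_rot: [-2.068, 0.299, 2.066]
wrist_force: [0.6, -0.5, -0.0]
opening: 59.7
```

```bash
python3 - <<'E'
from h import *
s,R=st()
c=ctrl.calibration('wrist'); im=snap('wrist','w2.png')
E
```

```text
t 3.8 tcp [514.72  27.46  84.52] yaz -106.47657599550301 down 0.9999998074021815 F [ 0.6  -0.47 -0.04] op 59.67271445407257 q [-0.02  0.36  1.74 -0.    1.04  1.84]
```

View pics/w2.png

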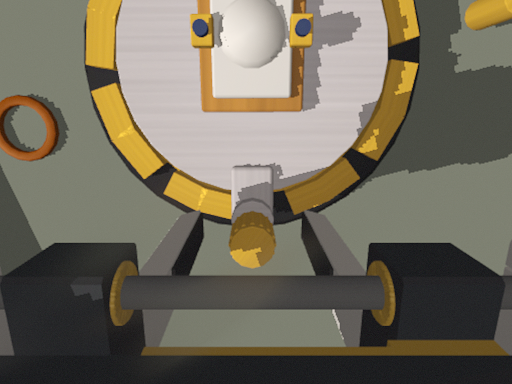

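The knob stands between the fingers at (252,240). Closing.

Emit:
arm_command(
  linear=[
    [0,0,0],
    [0,0,0],
    [0,0,0],
    [0,0,0],
    [0,0,0],
    [0,0,0],
    [0,0,0],
    [0,0,0],
  ],
  turn=[
    [0,0,0],
    [0,0,0],
    [0,0,0],
    [0,0,0],
    [0,0,0],
    [0,0,0],
    [0,0,0],
    [0,0,0],
  ],
  hand=[0.015,0.015,0.015,0.015,0.015,0.015,0.015,0.015],
  squeeze=20,
)

```text
t: 4.65
ee_pos: [514.5, 27.5, 84.0]
tcp_rot: [-2.067, 0.3, 2.066]
wrist_force: [-0.3, 0.5, 1.3]
opening: 23.3
```

Emit:
arm_command(
  linear=[
    [-0.003,0,0],
    [-0.003,0,0],
    [-0.003,0,0],
    [-0.003,0,0],
    [-0.003,0,0],
    [-0.0015,0,0],
    [0,0,0],
    [0,0,0],
  ],
  turn=[
    [0,0,0],
    [0,0,0],
    [0,0,0],
    [0,0,0],
    [0,0,0],
    [0,0,0],
    [0,0,0],
    [0,0,0],
  ],
  hand=[0.015,0.015,0.015,0.015,0.015,0.015,0.015,0.015],
)

```text
t: 5.45
ee_pos: [514.3, 27.5, 100.4]
tcp_rot: [-2.067, 0.3, 2.067]
wrist_force: [1.7, 1.2, -7.0]
opening: 23.5
```

```bash
python3 - <<'E'
from h import *
s,R=st()
snap('wrist','w3.png')
im=snap('side','s3.png'); cv2.imwrite('pics/s3z.png',cv2.resize(im[150:250,190:330,::-1],None,fx=5,fy=5))
E
```

```text
t 5.45 tcp [514.34  27.48 100.41] yaz -106.51954390317431 down 0.9999999938114233 F [ 1.67  1.23 -7.01] op 23.469797605348006 q [-0.02  0.34  1.73  0.    1.07  1.84]
```

View pics/w3.png

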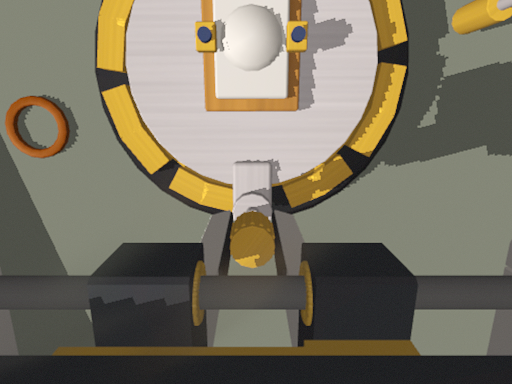

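View pics/s3z.png

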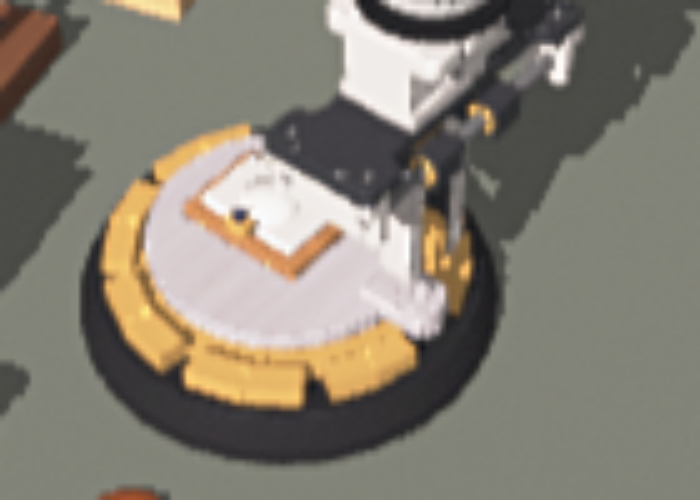

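Wrist force z is −7 N at 16.4 mm of lift, as expected for a clear plunger. I'll refine the ring centre and notch position from this wrist view.

```bash
python3 - <<'E'
from h import *
s=ctrl.read_state()
im=cv2.imread('pics/w3.png'); c=ctrl.calibration('wrist')
g=np.arange(-150,150,0.5)
X,Y=np.meshgrid(600-g,-g,indexing='ij')
P=np.stack([X,Y,np.full_like(X,45)],-1)@np.array(c['R']).T+np.array(c['t'])
u=c['fx']*P[...,0]/P[...,2]+c['cx'];v=c['fy']*P[...,1]/P[...,2]+c['cy']
o=cv2.remap(im,u.astype('f4'),v.astype('f4'),cv2.INTER_LINEAR);cv2.imwrite('pics/ow3.png',o)
ok=(u>1)&(u<510)&(v>1)&(v<205)
hsv=cv2.cvtColor(o,cv2.COLOR_BGR2HSV)
brass=((hsv[...,0]>8)&(hsv[...,0]<30)&(hsv[...,1]>120)&(hsv[...,2]>70)).astype(float)
best=[]
for cx in np.arange(600,620,.5):
  for cy in np.arange(-8,8,.5):
    r=np.hypot(X-cx,Y-cy); m=ok&(r>91)&(r<109); m2=ok&(((r>84)&(r<89))|((r>111)&(r<120)))
    best.append((brass[m].mean()-brass[m2].mean(),cx,cy))
best.sort();print(np.array(best[-5:]))
w,cx,cy=best[-1]
A=np.arange(120,300,.25);rr=np.arange(97,107,1.);a=np.radians(A)
xs=cx+np.outer(np.cos(a),rr);ys=cy+np.outer(np.sin(a),rr)
m=lambda I:cv2.remap(I,((-ys+150)/.5).astype('f4'),((600-xs+150)/.5).astype('f4'),1).astype(float).mean(1)
v=m(o[...,2]);k=m(ok.astype('u1'))
d=(v<95)&(k>.9);idx=np.where(d)[0]
for q in np.split(idx,np.where(np.diff(idx)>3)[0]+1): print('gap',A[q[0]],A[q[-1]],(A[q[0]]+A[q[-1]])/2)
p=s['ee_pos'];print('knob',np.degrees(np.arctan2(p[1]-cy,p[0]-cx)),np.hypot(p[0]-cx,p[1]-cy))
E
```

```text
[[ 7.80995133e-01  6.10000000e+02 -5.00000000e-01]
 [ 7.85703962e-01  6.11000000e+02 -5.00000000e-01]
 [ 7.86213060e-01  6.11000000e+02 -1.00000000e+00]
 [ 7.87353487e-01  6.10500000e+02 -5.00000000e-01]
 [ 7.88038010e-01  6.10500000e+02 -1.00000000e+00]]
gap 120.25 126.5 123.375
gap 173.0 179.0 176.0
gap 209.25 215.75 212.5
gap 254.25 261.0 257.625
knob 163.5210786997827 100.2718674120851
```

View pics/ow3.png

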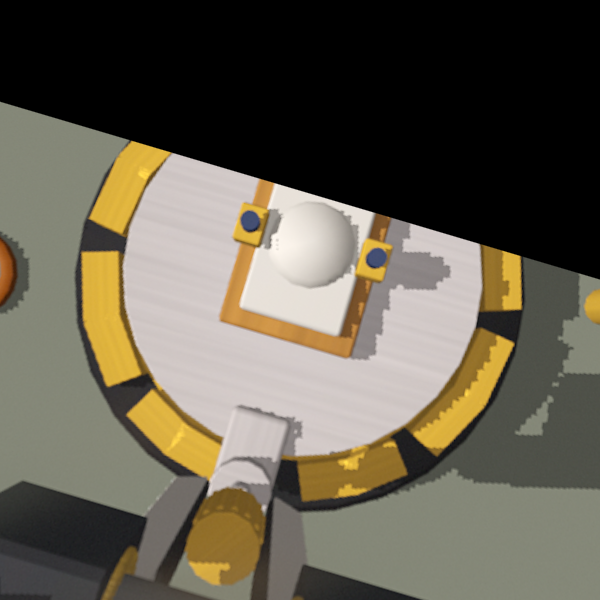

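Emit:
arm_command(
  linear=[
    [0,0.00558,-0.00016],
    [0,0.00558,-0.00016],
    [0,0.00558,-0.00016],
    [0,0.00558,-0.00016],
    [0,0.00558,-0.00016],
    [0,0.00558,-0.00016],
    [0,0.00558,-0.00016],
    [0,0.00558,-0.00016],
    [0,0.00558,-0.00016],
    [0,0.00558,-0.00016],
    [0,0,0],
    [0,0,0],
  ],
  turn=[
    [-0.4,0,0],
    [-0.4,0,0],
    [-0.4,0,0],
    [-0.4,0,0],
    [-0.4,0,0],
    [-0.4,0,0],
    [-0.4,0,0],
    [-0.4,0,0],
    [-0.4,0,0],
    [-0.4,0,0],
    [0,0,0],
    [0,0,0],
  ],
  hand=[0.015,0.015,0.015,0.015,0.015,0.015,0.015,0.015,0.015,0.015,0.015,0.015],
)

```text
t: 6.75
ee_pos: [514.2, -27.5, 100.5]
tcp_rot: [2.079, 0.281, -2.077]
wrist_force: [4.6, 0.4, -8.4]
opening: 23.5
```

```bash
python3 - <<'E'
from h import *
s,R=st();p=s['ee_pos'];print(np.degrees(np.arctan2(p[1]+1,p[0]-610.3)),np.hypot(p[0]-610.3,p[1]+1),'Ftool',R.T@s['wrist_force'])
E
```

```text
t 6.75 tcp [514.17 -27.51 100.47] yaz -74.60929328059268 down 0.9999997970549546 F [ 4.62  0.43 -8.44] op 23.495913318130107 q [-0.12  0.34  1.73  0.    1.07  1.18]
-164.58292072180186 99.7197523791836 Ftool [ 8.44  0.82 -4.57]
```

Emit:
arm_command(
  linear=[
    [0,0.00558,-0.0004],
    [0,0.00558,-0.0004],
    [0,0.00558,-0.0004],
    [0,0.00558,-0.0002],
    [0,0,0],
    [0.001,0,0],
    [0.001,0,0],
    [0.001,0,0],
    [0,0,0],
    [0,0,0],
  ],
  turn=[
    [-0.4,0,0],
    [-0.4,0,0],
    [-0.4,0,0],
    [-0.4,0,0],
    [0,0,0],
    [0,0,0],
    [0,0,0],
    [0,0,0],
    [0,0,0],
    [0,0,0],
  ],
  hand=[0.015,0.015,0.015,0.015,0.015,0.015,0.015,0.015,0.015,0.015],
)

```text
t: 7.75
ee_pos: [522.8, -47.9, 97.3]
tcp_rot: [1.945, 0.49, -1.946]
wrist_force: [-0.4, 2.9, -5.6]
opening: 24.1
```

```bash
python3 - <<'E'
from h import *
s,R=st();p=s['ee_pos'];print(np.degrees(np.arctan2(p[1]+1,p[0]-610.3)),np.hypot(p[0]-610.3,p[1]+1),'Ftool',R.T@s['wrist_force'])
snap('wrist','w4.png')
E
```

```text
t 7.75 tcp [522.77 -47.88  97.32] yaz -61.73491113730552 down 0.999999834934009 F [-0.44  2.89 -5.63] op 24.05324943623073 q [-0.16  0.36  1.71  0.    1.07  0.92]
-151.82623380271093 99.29198162889107 Ftool [ 5.63 -2.75 -0.99]
```

View pics/w4.png

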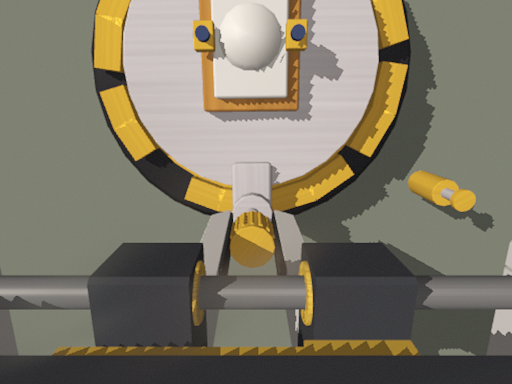

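The parking notch has moved to the left at (170,175) and the next notch is hidden under the boss. I'll loosen the fingers so the pin rests on the ring, keeping the knob caged.

Emit:
arm_command(
  linear=[
    [0,0,0],
    [0,0,0],
    [0,0,0],
    [0,0,0],
  ],
  turn=[
    [0,0,0],
    [0,0,0],
    [0,0,0],
    [0,0,0],
  ],
  hand=[0.03,0.03,0.03,0.03],
  squeeze=5,
)

```text
t: 8.2
ee_pos: [523.2, -48.2, 97.7]
tcp_rot: [1.946, 0.49, -1.945]
wrist_force: [0.5, -0.2, 0.2]
opening: 29.8
```

```bash
python3 - <<'E'
from h import *
s,R=st();print('Ftool',R.T@s['wrist_force'])
snap('wrist','w5.png')
E
```

```text
t 8.2 tcp [523.15 -48.19  97.73] yaz -61.7266260937335 down 0.9999998075077425 F [ 0.54 -0.18  0.16] op 29.801913925699473 q [-0.16  0.36  1.71 -0.    1.07  0.92]
Ftool [-0.16  0.41 -0.39]
```

View pics/w5.png

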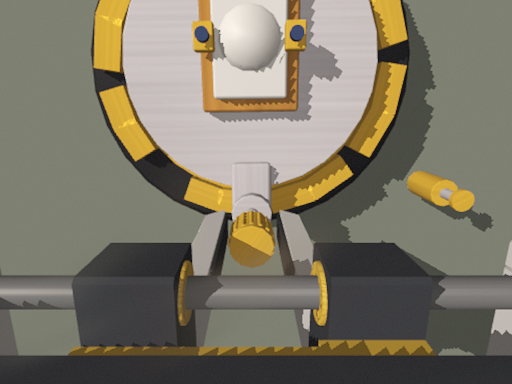

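Emit:
arm_command(
  linear=[
    [0,0.001,0],
    [0,0.001,0],
    [0,0.001,0],
    [0,0.001,0],
    [0,0.001,0],
    [0,0.001,0],
    [0,0,0],
  ],
  turn=[
    [-0.07,0,0],
    [-0.07,0,0],
    [-0.07,0,0],
    [-0.07,0,0],
    [-0.07,0,0],
    [-0.07,0,0],
    [0,0,0],
  ],
  hand=[0.03,0.03,0.03,0.03,0.03,0.03,0.03],
)

```text
t: 8.95
ee_pos: [525.8, -53.0, 97.3]
tcp_rot: [1.909, 0.542, -1.909]
wrist_force: [-0.4, 3.7, 0.4]
opening: 30.0
```

```bash
cat > chk.py <<'E'
from h import *
import sys
s,R=st();p=s['ee_pos'];print(360+np.degrees(np.arctan2(p[1]+1,p[0]-610.3)),'Ftool',R.T@s['wrist_force'])
if len(sys.argv)>1: snap('wrist',sys.argv[1])
E
python3 chk.py w6.png
```

```text
t 8.95 tcp [525.84 -52.99  97.31] yaz -58.32698292441587 down 0.9999996998639074 F [-0.36  3.72  0.4 ] op 29.9566499333765 q [-0.17  0.37  1.7   0.    1.08  0.85]
211.61562291942232 Ftool [-0.4  -3.36 -1.65]
```

View pics/w6.png

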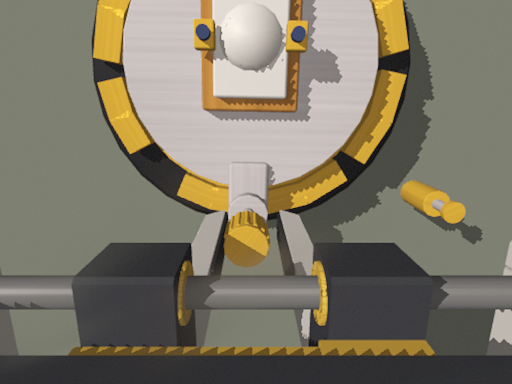

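Pushing at a steady 3.4 N, which is friction only, with the knob against the left finger and still high. I'll continue in small steps.

Emit:
arm_command(
  linear=[
    [0,0.0005,0],
    [0,0.0005,0],
    [0,0,0],
  ],
  turn=[
    [-0.035,0,0],
    [-0.035,0,0],
    [0,0,0],
  ],
  hand=[0.03,0.03,0.03],
)

```text
t: 9.3
ee_pos: [526.4, -54.2, 97.3]
tcp_rot: [1.903, 0.549, -1.903]
wrist_force: [-0.7, 3.4, -1.4]
opening: 30.0
```

Emit:
arm_command(
  linear=[
    [0,0.0005,0],
    [0,0.0005,0],
    [0,0,0],
  ],
  turn=[
    [-0.035,0,0],
    [-0.035,0,0],
    [0,0,0],
  ],
  hand=[0.03,0.03,0.03],
)

```text
t: 9.6
ee_pos: [527.2, -55.3, 97.6]
tcp_rot: [1.897, 0.557, -1.896]
wrist_force: [-0.8, 0.9, -1.5]
opening: 30.2
```

```bash
python3 chk.py w7.png
```

```text
t 9.6 tcp [527.17 -55.3   97.6 ] yaz -57.23064669404881 down 0.9999997935649538 F [-0.78  0.89 -1.52] op 30.210997433144986 q [-0.17  0.37  1.69 -0.    1.08  0.83]
213.1526933556978 Ftool [ 1.52 -1.17  0.18]
```

View pics/w7.png

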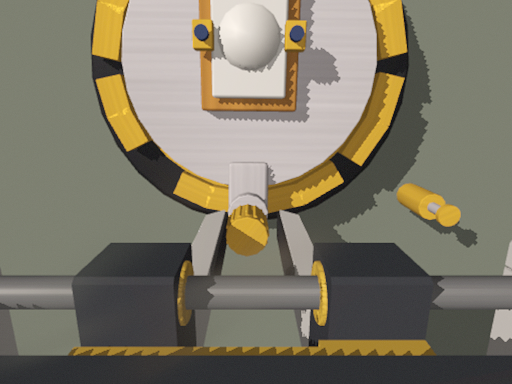

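The knob has started to drop: its lower edge moved from row 266 to 255 and the push force fell. It may be dragging on the finger, so I'll wait a little.

Emit:
arm_command(
  linear=[
    [0,0,0],
    [0,0,0],
    [0,0,0],
  ],
  turn=[
    [0,0,0],
    [0,0,0],
    [0,0,0],
  ],
  hand=[0.03,0.03,0.03],
)

```text
t: 9.95
ee_pos: [527.1, -55.1, 97.6]
tcp_rot: [1.897, 0.557, -1.897]
wrist_force: [-0.0, 1.1, -0.1]
opening: 30.1
```

```bash
python3 chk.py w8.png
```

```text
t 9.95 tcp [527.13 -55.07  97.59] yaz -57.24725351420128 down 0.999999911943491 F [-0.05  1.14 -0.14] op 30.072675710938853 q [-0.17  0.37  1.69 -0.    1.08  0.83]
213.02776391441782 Ftool [ 0.14 -0.99 -0.58]
```

View pics/w8.png

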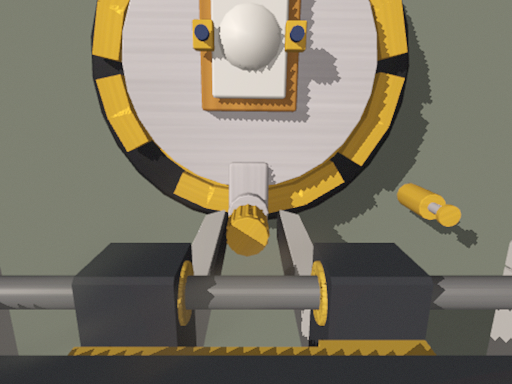

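```bash
python3 - <<'E'
from h import *
s,R=st();c=ctrl.calibration('wrist')
B=s['ee_pos']-3*R[:,1]
im=cv2.imread('pics/w8.png')[150:290,180:320]
z=cv2.resize(im,None,fx=5,fy=5)
for zt,col in ((114,(0,0,255)),(127,(255,0,0))):
    K=np.array([B[0],B[1],zt]); 
    pts=[(proj(c,K+12*np.array([np.cos(a),np.sin(a),0]))-[180,150]+.5)*5 for a in np.linspace(0,6.28,40)]
    cv2.polylines(z,[np.array(pts).astype(int)],True,col)
cv2.imwrite('pics/k8.png',z[:590])
E
```

```text
t 10.0 tcp [527.08 -55.05  97.53] yaz -57.24393998896762 down 0.9999999609992294 F [-0.22  0.22  0.56] op 29.941283383982636 q [-0.17  0.37  1.69 -0.    1.08  0.83]
```

View pics/k8.png

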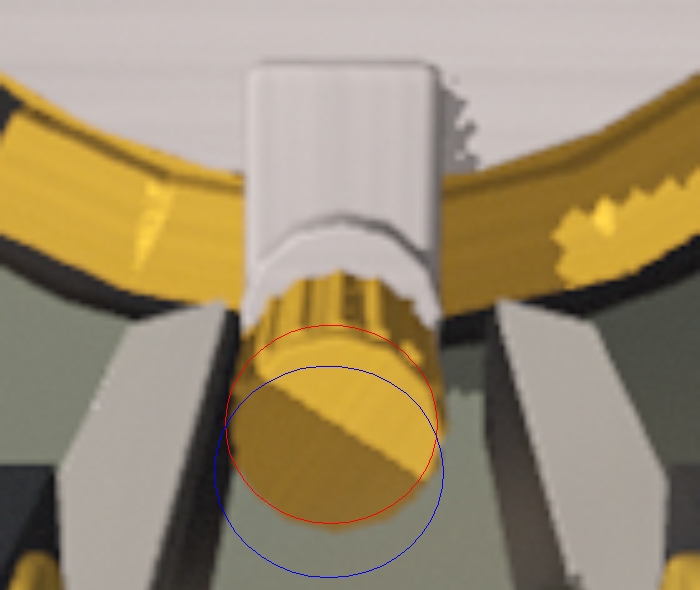

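The knob top fits the home outline (red, z=114) rather than the raised one (blue). I'll centre the fingers, open, and rise clear.

Emit:
arm_command(
  linear=[
    [0,-0.001,0],
    [0,-0.001,0],
    [0,-0.001,0],
    [0,0,0],
    [0,0,0],
    [0,0,0],
    [0,0,0],
    [0,0,0],
  ],
  turn=[
    [0,0,0],
    [0,0,0],
    [0,0,0],
    [0,0,0],
    [0,0,0],
    [0,0,0],
    [0,0,0],
    [0,0,0],
  ],
  hand=[0.03,0.03,0.03,0.045,0.06,0.06,0.06,0.06],
)

```text
t: 10.8
ee_pos: [525.4, -52.5, 97.4]
tcp_rot: [1.897, 0.558, -1.897]
wrist_force: [-0.4, -0.4, 0.8]
opening: 59.9
```

Emit:
arm_command(
  linear=[
    [-0.01,0,0],
    [-0.02,0,0],
    [-0.03,0,0],
    [-0.03,0,0],
    [-0.02,0,0],
    [0,0,0],
    [0,0,0],
  ],
  turn=[
    [0,0,0],
    [0,0,0],
    [0,0,0],
    [0,0,0],
    [0,0,0],
    [0,0,0],
    [0,0,0],
  ],
  hand=[0.06,0.06,0.06,0.06,0.06,0.06,0.06],
)

```text
t: 11.5
ee_pos: [525.2, -52.4, 207.3]
tcp_rot: [1.897, 0.558, -1.897]
wrist_force: [-0.2, -0.2, -1.9]
opening: 59.9
```

```bash
python3 - <<'E'
from h import *
s,R=st();c=ctrl.calibration('wrist');im=snap('wrist','w9.png')
B=np.array([610.3,-1])
z=cv2.resize(im[100:240,170:340,::-1],None,fx=4,fy=4)
th=np.radians(212.3)
for zt,col in ((114,(0,0,255)),(127,(255,0,0)),(88,(0,255,0))):
    K=np.array([610.3+100*np.cos(th),-1+100*np.sin(th),zt]); 
    pts=[(proj(c,K+12*np.array([np.cos(a),np.sin(a),0]))-[170,100]+.5)*4 for a in np.linspace(0,6.28,40)]
    cv2.polylines(z,[np.array(pts).astype(int)],True,col)
cv2.imwrite('pics/k9.png',z)
im=snap('side','s9.png'); cv2.imwrite('pics/s9z.png',cv2.resize(im[150:270,180:320,::-1],None,fx=5,fy=5,interpolation=2))
E
```

```text
t 11.5 tcp [525.23 -52.42 207.28] yaz -57.239908131006686 down 0.9999999909676853 F [-0.24 -0.17 -1.87] op 59.91504415107153 q [-0.17  0.25  1.58  0.    1.31  0.83]
```

View pics/k9.png

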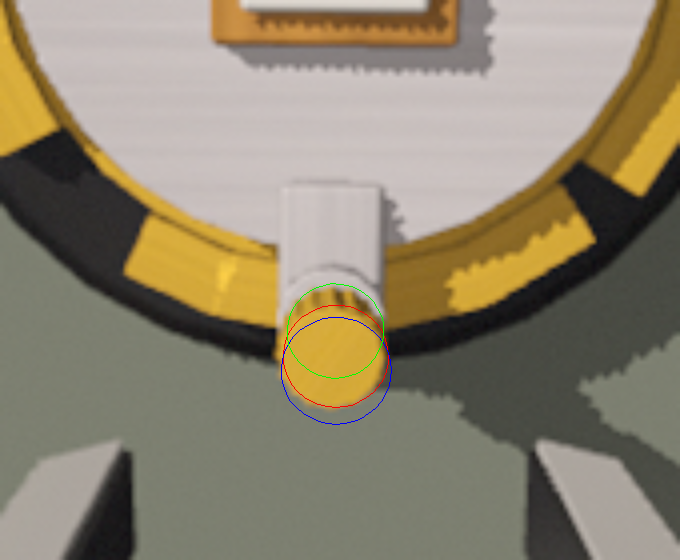

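View pics/s9z.png

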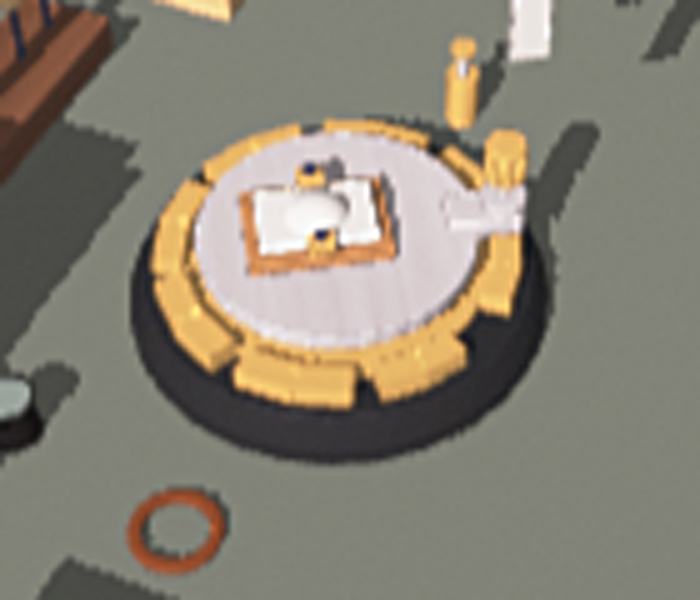

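```bash
python3 - <<'E'
from h import *
cs=ctrl.calibration('side')
for f,th in (('side0',163.4),('s9',212.5)):
    im=cv2.imread(f'pics/{f}.png'); t=np.radians(th)
    k=proj(cs,[610.3+100*np.cos(t),-1+100*np.sin(t),114]); k2=proj(cs,[610.3+100*np.cos(t),-1+100*np.sin(t),127]);print(f,k,k2)
    x0,y0=int(k[0])-20,int(k[1])-20
    z=cv2.resize(im[y0:y0+40,x0:x0+40],None,fx=10,fy=10,interpolation=2)
    for zt,col in ((114,(0,0,255)),(127,(255,0,0)),(88,(0,255,0))):
        pts=[(proj(cs,[610.3+100*np.cos(t)+12*np.cos(a),-1+100*np.sin(t)+12*np.sin(a),zt])-[x0,y0]+.5)*10 for a in np.linspace(0,6.28,40)]
        cv2.polylines(z,[np.array(pts).astype(int)],True,col)
    cv2.imwrite(f'pics/c_{f}.png',z)
cv2.imwrite('pics/cmp.png',np.hstack([cv2.imread('pics/c_side0.png'),cv2.imread('pics/c_s9.png')])[:, :800])
E
```

```text
side0 [274.59714463 198.47030987] [274.73204352 195.17684739]
s9 [281.30603108 178.03370137] [281.49512205 174.73133847]
```

View pics/cmp.png

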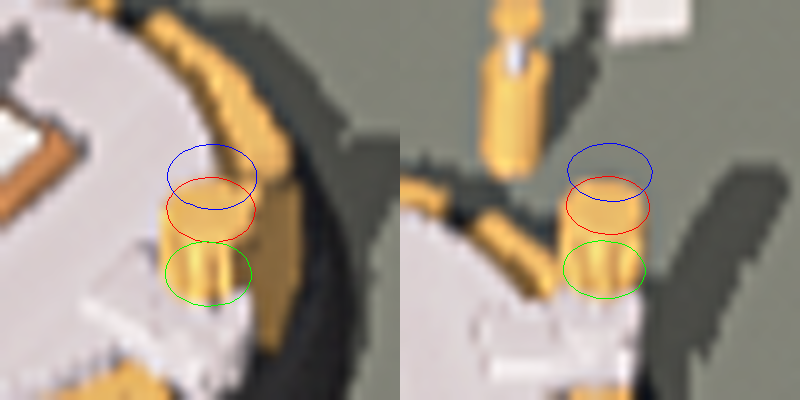

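Before and after, the side view gives the same match to the home height. Handing in.

```bash
python3 -c "
from plant import ctrl
print(ctrl.close_job(), ctrl.read_state()['t'])"
```

```text
the job is handed in; nothing more can be done
the job is handed in; nothing more can be done
```

The stage has been turned one station anticlockwise and the plunger looks fully home in the next notch. I handed the job in at about 11.6 s of the 45 s allowed; no verdict is reported.

- **What I did:** I gripped the knob and lifted it about 16 mm at the parking notch. I swung the stage about 45° and loosened the fingers so the pin rested on the ring. Then I nudged the knob on in small steps until the pin dropped, and opened and rose clear.
- **Forces:** The sideways push was about 3.4 N in the readings while the pin slid, falling to about 1 N when it dropped in. The highest wrist force I read was about 10 N, during the swing.
- **Last checks:** The stage turned about 49° (0.86 rad), with the knob near 212.4° and the notch measured at 212.6°. In both the wrist and side views the knob's top fits the home height, and the side view matches the one taken before the move.
- **Limits:** The pictures resolve the plunger's height to only about 1–2 mm, so I could not separately measure that last bit of seating. I saw no sign of other things on the bench being moved, but did not measure their positions again. No check disagreed.

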